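# Stopper the testing-acid bottle and hold it up out of its stand

### The arm

A 6-joint arm with a two-finger parallel gripper is mounted at the origin on a cart in front of the work surface, level with it; the furniture and walls round the work are solid. World frame = base frame: x ahead of the robot, y to its left, z up, the work surface at z = 0. Lengths are in mm, angles in degrees, forces in N, time in s.
With the tool pointing down it reaches from about 350 to 850 mm from the base axis. Payload 8.1 kg.
Tool frame: the origin (TCP) lies midway between the tips of the shut fingers; the grasp point (between the pads) lies 19 mm behind it; x points along the fingers, z is the direction in which the jaws open and shut, and the axes are right-handed (so a half turn about x gives the same grasp; the last joint's range is limited). The gripper opens to 85 mm and grips with 20 to 120 N. Pads are 22 mm wide; open, the fingers measure 114 mm over their backs; the gripper's body (76 mm by 85 mm) begins 54 mm behind the grasp point. The pads swing forward as they close: fully open they stand 13 mm farther back than shut.
Start: joints at [-79.549, 7.471, 85.268, -0, 87.261, -4.893], TCP at [158.786, -578.612, 203.492] pointing down, gripper open.
Joint ranges: [-169.43, 169.43], [-51.17, 129.36], [1.28, 143.12], [-76.62, 256.62], [0, 156.53], [-152.29, 152.29]. Speed limits (degrees/s): [136.94, 136.94, 159.86, 180, 180, 180].

### API

Orientations are given as [roll, pitch, yaw] about the fixed x, y, z axes, in that order (R = Rz(yaw) Ry(pitch) Rx(roll)).
In Python, from bench import r gives the robot as it stands. The module is installed in compiled form; this text tells all that it offers.
- The arm moves only by the tool servo_tool, never from a script. Its argument "commands" is a list that holds one entry, the list of rows, each a list of 7 numbers: the closure in counts, from 0 (fully open) to 255 (shut), then the shift along the tool's x, y, z in cm, then the turn, a rotation vector about the tool's x, y, z in degrees. A call has 1 to 8 rows; each row is the pose to reach, as a shift and turn from the pose commanded when the call began, along the tool's axes at that moment; what a row does not reach only later rows make up. A row lasts 1/10 s, in which the tool goes at most 50 mm and 8.59 degrees, less where a joint would pass 70% of its speed; a pose out of reach is approached as far as the arm can. A call with a gripper value outside its range is refused whole. The fingers move at their own pace and stop on an object; "force" is the grip in N (left out, the last holds). Time passes only in rows, so rows that repeat a pose let the fingers close. It gives the time, the measured TCP pose, the force and the opening at its end, in the units of the state.
- r.sense(): the state, without advancing time (a new reading comes with each control period).
- r.snapshot(name): name is "scene" or "top"; returns (picture, depth): 384x512x3 uint8, red, green, blue; 384x512 float32, mm along the optical axis (not along the pixel's ray), 0 where there is no reading.
- r.calibration(name): a dict with "fx", "fy", "cx", "cy" (pixels), "pose" (4x4, takes a point from camera to world coordinates). Camera axes: x right, y down, z forward; pixel columns grow to the right and rows downward; lengths in mm; the calibration is good to about 2 mm. A picture is of the moment at which its call begins. calibration takes no time and is no camera call.
- r.hand_in(): hands the job in, once; it reports no verdict.
The state is a dict: "time": time; "joint_pos": joint angles; "qd": joint speeds; "joint_efforts": joint torques, N m; "tool_pos": TCP position; "tcp_rot": TCP orientation; "ft_force": force on the tool from outside, world axes, zero at the start; "wrist_torque": the same for the moment, N m; "finger_gap": finger opening in mm.
Only numpy, scipy, OpenCV 4.12 (cv2) and the standard library are available. Lean on these libraries where they do the work, as an engineer would, in place of code of your own. Each camera call takes 0.05 s, during which the arm holds its last target.

### The job

One of the three amber testing-acid bottles in the wooden stand is open; its white stopper stands upright in the end of the stand. Put the stopper fully home in the bottle's neck and let go of it; then take that bottle by the neck, lift it straight up out of its pocket without tipping it, and finish while holding it upright and still in the air, its underside about 10 cm above the top of the stand, ready to be handed over. Leave the other two bottles, the touchstone and the round flux tin where they are.

Things in the scene. Friction and masses are not known exactly. Their poses are not given: they have to be found in the camera images.
- acid_stand: Fixed hardwood stand 64 x 206 mm, top 40 mm above the bench. Origin: centre of its underside; z up, y along its length, away from the stopper's end. In one row on x=0: stopper rest hole, 19 mm wide, at y=-74 mm; bottle pockets 41 mm wide, 24 mm deep (floor 16 mm above the bench) at y=-24, +23, +70 mm; any bottle may be in any. Both long sides are free for fingers.
- stopper_center (a point): Centre of the loose white plastic stopper (20 g, 40 mm tall, z along its axis, head up). From -20 to 0 mm: plug tapering from 16 mm wide to 11.5 mm at the tip; 0 to +4: flange 24 mm wide; +4 to +20: ribbed knob, 18 mm wide, to grip. It starts upright in the rest hole, flange on the stand's top.
- bottle_center (a point): Centre of the open amber glass bottle with a red ring (loose, about 90 g, z up along its axis), 37 mm above its underside. Body 38 mm wide, shoulder ending 44 mm above the underside, straight neck 26 mm wide from 44 to 74 mm (the rim) to grip. The next bottles in the row stand 47 mm off.
- bottle_mouth (a point): Centre of the open bottle's rim, 74 mm above its underside; z along the bottle's axis. The bore is 18 mm wide and 24 mm deep. With the stopper fully home its flange lies on the rim, so stopper_center is at this point and the knob's top 20 mm above it.
- closed_bottle_a: Amber bottle with a blue ring, like the open one but with a stopper already in (one rigid piece); loose in a pocket of the stand. Origin: centre of its underside; its top is 94 mm above that. Leave alone.
- closed_bottle_b: Amber bottle with a green ring, otherwise like closed_bottle_a. Leave alone.
- touchstone: Black touchstone slab 44 x 88 x 10 mm with gold streaks, on the bench at the stopper's end of the stand; origin: centre of its underside. Leave alone.
- flux_tin: Flat round pale tin, 58 mm wide, 18 mm tall, on the bench to the right of the stand; origin: centre of its underside. Leave alone.

How it is judged (in metres and radians):
On the way:
1. the stopper is fully home in the open bottle's neck and let go, the bottle still down in its pocket (horizontal distance between stopper_center and bottle_mouth below 0.005 m and z of stopper_center in the frame of bottle_mouth between -0.004 and 0.004 m and angle between the z axis of stopper_center and the z axis of bottle_mouth, either way round below 0.12 rad and contact force between the fingers and stopper below 0.05 N and height (world z) of bottle_center below 0.059 m and angle between bottle_center's own z axis and vertical below 0.15 rad), for 0.2 s.
At the end, for the whole second after the job is handed in: Bottle held by the fingers, underside at least 8 cm above the stand's top, tilt under 0.12 rad, slower than 3 cm/s and 0.3 rad/s, touching neither stand nor other bottles; stopper home: flange within 4 mm of the rim, 5 mm of centre, 0.12 rad of the neck's axis; other bottles moved under 15 mm (horizontal distance between stopper_center and bottle_mouth below 0.005 m and z of stopper_center in the frame of bottle_mouth between -0.004 and 0.004 m and angle between the z axis of stopper_center and the z axis of bottle_mouth, either way round below 0.12 rad and height (world z) of bottle_center above 0.157 m and angle between bottle_center's own z axis and vertical below 0.12 rad and linear speed of open_bottle below 0.03 m/s and angular speed of open_bottle below 0.3 rad/s and contact force between open_bottle and the fingers above 1 N and contact force between open_bottle and acid_stand below 0.05 N and contact force between open_bottle and closed_bottle_a below 0.05 N and contact force between open_bottle and closed_bottle_b below 0.05 N and distance of each of closed_bottle_a, closed_bottle_b from where it was at the start of the episode below 0.015 m); the arm keeps its last pose, push and grip.
It fails at once if the open bottle is lifted out of its pocket without its stopper fully home (height (world z) of bottle_center above 0.073 m and not (horizontal distance between stopper_center and bottle_mouth below 0.005 m and z of stopper_center in the frame of bottle_mouth between -0.004 and 0.004 m and angle between the z axis of stopper_center and the z axis of bottle_mouth, either way round below 0.12 rad)).
It fails at once if the open bottle is tipped by more than 20 degrees (angle between bottle_center's own z axis and vertical above 0.35 rad).
It fails at once if another bottle is taken or knocked out of its place (distance of any of closed_bottle_a, closed_bottle_b from where it was at the start of the episode above 0.015 m or angle between any of closed_bottle_a, closed_bottle_b's own z axis and vertical above 0.3 rad).
It fails at once if the touchstone or the flux tin is pushed about (distance of any of touchstone, flux_tin from where it was at the start of the episode above 0.03 m).
It also fails if it takes over 48 s, if anything falls off the work surface, if the arm or the gripper's body presses on something with over 40 N, if the wrist force passes 120 N, or if a joint passes its speed limit or range.

## Working session

There is one attempt and no reset: what is moved stays moved. The work goes in short steps, Python scripts to look and compute and a tool call to move; the robot and the scene stay as the last step left them, time stands still between calls to the robot, and variables do not carry over. Pictures are saved under pics/ and viewed, and the job is handed in when it is done.

Besides the shell and the picture viewer there is one more tool, called by a JSON object that holds its "name" and its "arguments", one argument or row to a line. servo_tool: Moves the arm, as the interface text tells. Its arguments: {"type":"object","properties":{"commands":{"type":"array","items":{"type":"array","items":{"type":"array","items":{"type":"number"}}}},"force":{"type":"number"}},"required":["commands"]}

```bash
mkdir -p pics; python3 - <<'E'
from bench import r
import cv2,numpy as np
s=r.sense(); print({k:np.round(v,2).tolist() for k,v in s.items()})
for n in("scene","top"):
    p,d=r.snapshot(n); np.savez(f"{n}0.npz",p=p,d=d)
    c=r.calibration(n); print(n,c["fx"],c["cx"],c["cy"],np.round(c["pose"],3).tolist())
    cv2.imwrite(f"pics/{n}0.png",p[:,:,::-1])
E
```

```text
{'time': 0.0, 'joint_pos': [-79.55, 7.52, 85.33, 0.0, 87.26, -4.89], 'qd': [-0.01, -0.03, -0.01, 0.02, 0.01, 0.02], 'joint_efforts': [-0.0, -56.94, -50.06, -0.0, 0.01, 0.0], 'tool_pos': [158.68, -578.03, 202.44], 'tcp_rot': [174.85, 89.89, 100.2], 'ft_force': [-0.62, 0.48, -0.49], 'wrist_torque': [0.0, -0.05, -0.02], 'finger_gap': 85.45}
scene 462.066678322676 253.76100579794513 188.23597957392096 [[-0.995, 0.078, -0.07, 572.614], [0.104, 0.751, -0.652, 743.681], [0.002, -0.656, -0.755, 745.316], [0.0, 0.0, 0.0, 1.0]]
top 418.44803600311695 254.95333157333624 189.68329700462672 [[-0.024, -0.981, 0.191, 373.601], [-1.0, 0.023, -0.005, 208.089], [0.0, -0.191, -0.982, 929.483], [0.0, 0.0, 0.0, 1.0]]
```

View pics/scene0.png

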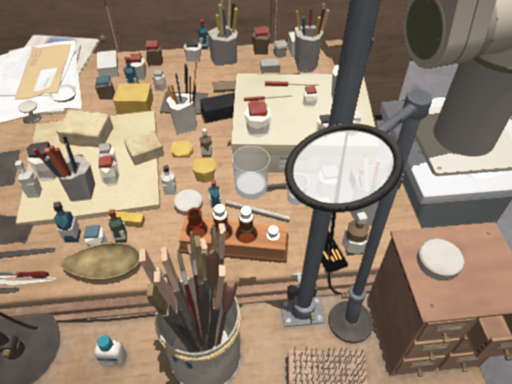

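View pics/top0.png

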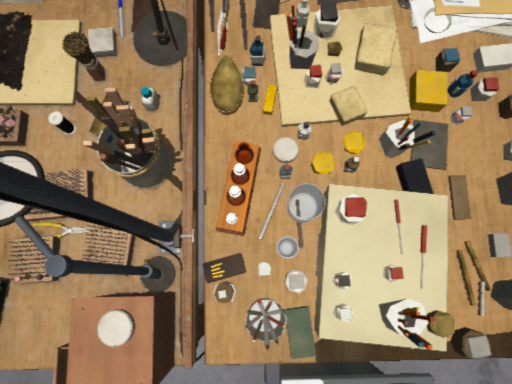

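```bash
cat > h.py <<'E'
from bench import r
import cv2,numpy as np
def cloud(n,d):
    c=r.calibration(n); v,u=np.mgrid[:384,:512]
    P=np.stack([(u-c["cx"])/c["fx"]*d,(v-c["cy"])/c["fy"]*d,d],-1)
    W=P@c["pose"][:3,:3].T+c["pose"][:3,3]; W[d<=0]=np.nan
    return W
def crop(p,u0,u1,v0,v1,k,name):
    cv2.imwrite(name,cv2.resize(p[v0:v1,u0:u1,::-1],None,fx=k,fy=k,interpolation=cv2.INTER_CUBIC))
E
python3 - <<'E'
from h import *
for n in("top","scene"):
    z=np.load(f"{n}0.npz"); W=cloud(n,z["d"]); np.save(f"W{n}.npy",W)
    if n=="top":
        crop(z["p"],190,310,130,250,5,"pics/topc.png")
        for v in range(140,236,4):
            print(v,[tuple(np.round(W[v,u]).astype(int)) if not np.isnan(W[v,u,0]) else None for u in range(216,264,6)])
    else: crop(z["p"],160,310,190,270,5,"pics/scenec.png")
E
```

```text
140 [(np.int64(674), np.int64(291), np.int64(0)), (np.int64(674), np.int64(277), np.int64(-1)), (np.int64(673), np.int64(263), np.int64(1)), (np.int64(660), np.int64(247), np.int64(42)), (np.int64(673), np.int64(235), np.int64(0)), (np.int64(672), np.int64(222), np.int64(0)), (np.int64(672), np.int64(208), np.int64(-1)), (np.int64(672), np.int64(194), np.int64(-1))]
144 [(np.int64(665), np.int64(291), np.int64(0)), (np.int64(663), np.int64(277), np.int64(3)), (np.int64(664), np.int64(263), np.int64(0)), (np.int64(650), np.int64(248), np.int64(43)), (np.int64(635), np.int64(233), np.int64(90)), (np.int64(635), np.int64(220), np.int64(89)), (np.int64(650), np.int64(208), np.int64(40)), (np.int64(663), np.int64(194), np.int64(-1))]
148 [(np.int64(654), np.int64(291), np.int64(1)), (np.int64(655), np.int64(277), np.int64(-2)), (np.int64(654), np.int64(263), np.int64(-1)), (np.int64(642), np.int64(248), np.int64(41)), (np.int64(633), np.int64(234), np.int64(68)), (np.int64(634), np.int64(221), np.int64(65)), (np.int64(640), np.int64(208), np.int64(42)), (np.int64(646), np.int64(195), np.i
[... 7098 characters left out ...]
int64(10)), (np.int64(466), np.int64(276), np.int64(36)), (np.int64(465), np.int64(263), np.int64(42)), (np.int64(465), np.int64(250), np.int64(41)), (np.int64(465), np.int64(238), np.int64(41)), (np.int64(468), np.int64(226), np.int64(0)), (np.int64(468), np.int64(212), np.int64(-1)), (np.int64(468), np.int64(199), np.int64(0))]
232 [(np.int64(461), np.int64(293), np.int64(-2)), (np.int64(461), np.int64(279), np.int64(-3)), (np.int64(460), np.int64(265), np.int64(7)), (np.int64(459), np.int64(252), np.int64(9)), (np.int64(458), np.int64(238), np.int64(23)), (np.int64(460), np.int64(226), np.int64(1)), (np.int64(459), np.int64(212), np.int64(1)), (np.int64(459), np.int64(199), np.int64(-2))]
```

View pics/topc.png

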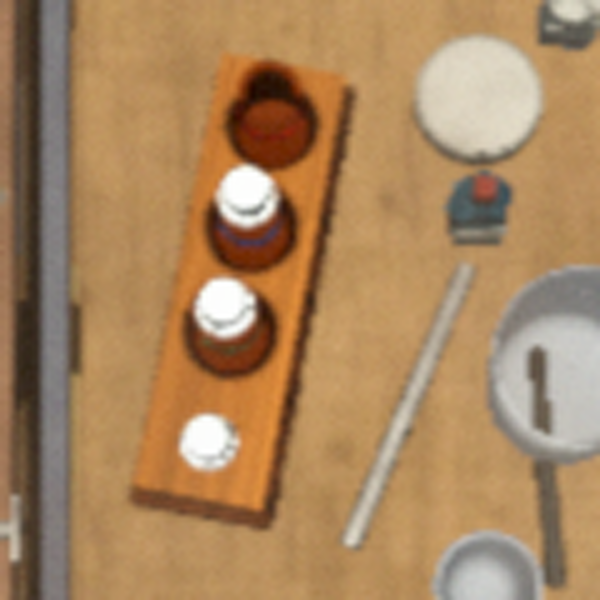

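View pics/scenec.png

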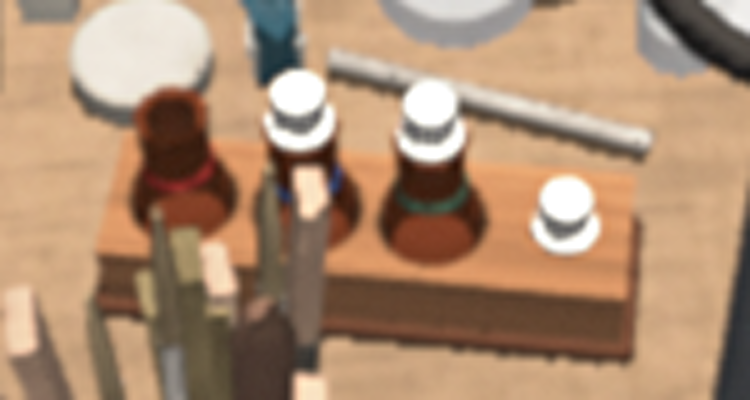

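```bash
python3 - <<'E'
from h import *
W=np.load("Wtop.npy"); S=np.load("Wscene.npy"); p=np.load("top0.npz")["p"]
def win(W,x0,x1,y0,y1,z0,z1): 
    return (W[...,0]>x0)&(W[...,0]<x1)&(W[...,1]>y0)&(W[...,1]<y1)&(W[...,2]>z0)&(W[...,2]<z1)
for nm,A in(("top",W),("scene",S)):
    m=win(A,440,690,190,300,35,46); Q=A[m]
    rc=cv2.minAreaRect(Q[:,:2].astype(np.float32)); print(nm,len(Q),Q[:,2].mean(),rc)
    for nm2,b in (("stop",(465,505,235,280,54,70)),("k1",(500,555,220,280,103,125)),("k2",(560,605,215,270,103,125)),("rim",(600,650,205,250,82,100)),("tin",(630,680,150,200,12,25))):
        Q=A[win(A,*b)]
        if len(Q)>3: print(nm2,len(Q),np.round(Q.mean(0),1),np.round(np.median(Q,0),1),np.round((Q.min(0)+Q.max(0))/2,1),np.round(np.ptp(Q,axis=0),1))
# height map of obstacles
A=np.concatenate([W.reshape(-1,3),S.reshape(-1,3)]);A=A[~np.isnan(A[:,0])]
print("max z; rows x 400..720 step 40, cols y 60..500 step 40")
for x in range(360,760,40): print(x,[int(A[(abs(A[:,0]-x)<20)&(abs(A[:,1]-y)<20)][:,2].max(initial=-1)) for y in range(60,500,40)])
E
```

```text
top 1410 40.10163620844093 ((559.100830078125, 241.5780792236328), (56.139801025390625, 196.61090087890625), 77.91183471679688)
stop 61 [486.2 256.3  59.6] [486.1 255.6  59.7] [486.5 255.4  59.7] [17.1 16.9  6.6]
k1 69 [534.4 246.3 109.3] [533.8 246.  109.2] [535.1 246.  108. ] [18.2 16.1  9.8]
k2 66 [579.8 236.4 109.8] [579.8 237.  110.2] [580.7 237.2 108.6] [17.6 16.4 10.7]
rim 88 [627.  227.   89.3] [628. 227.  90.] [626.6 226.8  87.2] [27.4 25.2 10.4]
tin 72 [646.6 157.7  17.7] [646.4 155.8  17.5] [649.  173.9  17.2] [37.3 46.4  9.7]
scene 1465 39.99594352216859 ((557.7056274414062, 238.9667205810547), (59.05120086669922, 196.20913696289062), 77.98243713378906)
stop 80 [485.8 255.5  59.3] [485.9 255.8  59.4] [485.6 254.2  59.4] [17.5 18.4  9.6]
k1 89 [534.1 245.9 108.9] [534.  246.5 109.4] [534.5 243.9 108. ] [17.6 18.2  9.5]
k2 89 [580.1 236.3 108.6] [579.9 236.4 109.2] [579.8 234.5 107.7] [17.9 17.9  9.3]
rim 135 [625.7 225.2  88.1] [625.2 225.3  89.1] [625.9 224.3  86.8] [26.9 28.3  9.7]
tin 52 [650.6 154.6  16.9] [650.6 154.1  17.3] [649.4 155.1  16.4] [30.6  9.8  7.4]
max z; rows x 400..720 step 40, cols y 60..500 step 40
360 [135, 63, 65, 48, 45, 88, 71, 24, 16, 481, 14]
400 [92, 4, 60, 59, 45, 14, 13, 24, 239, 482, 481]
440 [93, 58, 60, 58, 42, 39, 5, 42, 677, 555, 486]
480 [137, 93, 92, 16, 43, 64, 43, 40, 200, 35, 477]
520 [93, 64, 93, 15, 112, 112, 40, 24, 12, 5, 466]
560 [91, 92, 90, 3, 113, 113, 5, 23, 282, 285, 291]
600 [37, 18, 72, 41, 111, 111, 5, 24, 287, 292, 292]
640 [35, 22, 23, 43, 92, 63, 4, 24, 228, 268, 275]
680 [50, 76, 22, 4, 9, 9, 4, 25, 10, 290, 290]
720 [22, 23, 23, 23, 4, 25, 24, 25, 11, 4, 4]
```

```bash
cat >> h.py <<'E'
from scipy.spatial.transform import Rotation as R
AX=np.array([.9779,-.209,0]) # stand axis
def pose(s=None):
    s=s or r.sense(); return np.array(s["tool_pos"]),R.from_euler("xyz",s["tcp_rot"],degrees=True)
def rel(p0,R0,p,Rt):
    return np.round(R0.inv().apply(np.array(p)-p0)/10,3),np.round((R0.inv()*Rt).as_rotvec(degrees=True),2)
E
python3 - <<'E'
from h import *
p,R0=pose(); print(R0.as_matrix().round(3))
A=np.concatenate([np.load(f"W{n}.npy").reshape(-1,3) for n in("top","scene")]);A=A[~np.isnan(A[:,0])]
for x in range(160,760,40): print(x,[int(A[(abs(A[:,0]-x)<20)&(abs(A[:,1]-y)<20)][:,2].max(initial=-1)) for y in range(-400,280,40)])
for s in(1,-1):
    z=s*np.array([.209,.9779,0]); x=np.array([0,0,-1.]); Rt=R.from_matrix(np.c_[x,np.cross(z,x),z])
    print(s,rel(p,R0,[486,256,150],Rt), Rt.as_euler("xyz",degrees=True))
E
```

```text
[[-0.     0.964  0.265]
 [ 0.002  0.265 -0.964]
 [-1.     0.    -0.002]]
160 [-1, -1, -1, -1, -1, -1, 2, 4, 3, 3, 3, 3, 397, 348, 3, -1, -1]
200 [4, 3, 3, 3, 68, 68, 89, 89, 3, 340, 361, 380, 397, 356, 35, 5, 4]
240 [39, 5, 4, 3, 69, 68, 126, 125, 227, 253, 92, 92, 93, 37, 143, 142, 95]
280 [2, 173, 173, 66, 16, 5, 125, 125, 243, 252, 162, 139, 109, 37, 130, 126, 142]
320 [50, 149, 154, 101, 18, 2, 93, 100, 168, 252, 93, 139, 93, 61, 143, 145, 144]
360 [51, 154, 102, 17, 18, 4, 93, 101, 132, 132, 93, 135, 92, 65, 51, 48, 69]
400 [71, 35, 27, 16, 16, 3, 94, 104, 100, 93, 93, 93, 92, 60, 60, 49, 14]
440 [74, 24, 28, 11, 14, 90, 93, 105, 100, 93, 92, 93, 92, 60, 58, 17, 42]
480 [4, 4, 4, 15, 14, 92, 93, 93, 103, 93, 153, 153, 93, 92, 16, 16, 63]
520 [170, 164, 100, 14, 14, 91, 93, 93, 101, 93, 151, 151, 92, 93, 17, 42, 112]
560 [164, 165, 101, 13, 15, 38, 44, 46, 5, 14, 90, 91, 92, 91, 46, 44, 113]
600 [75, 70, 5, 5, 10, 12, 44, 173, 159, 48, 80, 35, 37, 72, 68, 91, 111]
640 [70, 70, 5, 4, 10, 11, 151, 145, 160, 22, 22, 35, 34, 23, 23, 92, 92]
680 [3, 6, 4, 41, 39, 10, 10, 125, 85, 22, 55, 4, 76, 52, 22, 5, 9]
720 [64, 63, 5, 55, 53, 50, 49, 23, 23, 58, 58, 55, 22, 23, 23, 20, 25]
1 (array([  5.385,  53.634, -71.761]), array([-1.5259e+02, -2.0000e-02, -1.3000e-01])) [-77.93605657  90.           0.        ]
-1 (array([  5.385,  53.634, -71.761]), array([ 2.741e+01, -1.000e-01,  1.000e-02])) [102.06394343  90.           0.        ]<sys>:0: UserWarning: Gimbal lock detected. Setting third angle to zero since it is not possible to uniquely determine all angles.
```

```bash
cat >> h.py <<'E'
def yawR(deg):
    a=np.radians(deg); z=np.array([np.cos(a),np.sin(a),0]); x=np.array([0,0,-1.]); return R.from_matrix(np.c_[x,np.cross(z,x),z])
E
python3 - <<'E'
from h import *
p=np.array([158.786,-578.612,203.492]); 
print(rel(p,yawR(-74.656),[480,-330,250],yawR(-14.656)))
E
```

```text
(array([ -4.651,  37.555, -15.475]), array([-60.,   0.,   0.]))
```

{"name": "servo_tool", "arguments": {
  "commands": [
    [[0, -4.6, 4, -1.5, -7, 0, 0], [0, -4.6, 9, -3.5, -15, 0, 0], [0, -4.6, 13.5, -5.5, -22, 0, 0], [0, -4.6, 18, -7.5, -30, 0, 0], [0, -4.6, 22.5, -9.5, -37, 0, 0], [0, -4.6, 27, -11.5, -45, 0, 0], [0, -4.6, 31.5, -13.5, -52, 0, 0], [0, -4.6, 36, -15, -60, 0, 0]]
  ],
  "force": 40
}}

```text
time: 0.9
tool_pos: [461.8, -340.7, 249.3]
tcp_rot: [159.5, 90.0, 145.1]
ft_force: [1.4, -1.0, 0.5]
finger_gap: 85.3
```

```bash
python3 - <<'E'
from h import *
s=r.sense();print({k:np.round(v,2).tolist() for k,v in s.items()})
p,R0=pose(s);print(R0.as_matrix().round(3)); print(rel(p,R0,[540,0,250],yawR(45)),rel(p,R0,[540,40,250],yawR(45)))
E
```

```text
{'time': 0.9, 'joint_pos': [-41.53, 2.6, 85.68, -0.0, 91.75, -27.17], 'qd': [49.49, 22.99, -23.41, -0.08, -0.03, -30.96], 'joint_efforts': [-3.91, -56.77, -47.53, 0.2, 0.48, 1.42], 'tool_pos': [461.79, -340.68, 249.27], 'tcp_rot': [159.45, 89.98, 145.09], 'ft_force': [1.37, -1.04, 0.46], 'wrist_torque': [-0.02, -0.0, -0.0], 'finger_gap': 85.35}
[[-0.     0.248  0.969]
 [ 0.     0.969 -0.248]
 [-1.     0.    -0.   ]]
(array([-0.067, 34.944, -0.873]), array([-5.936e+01, -2.000e-02, -2.000e-02])) (array([-0.066, 38.819, -1.865]), array([-5.936e+01, -2.000e-02, -2.000e-02]))
```

{"name": "servo_tool", "arguments": {
  "commands": [
    [[0, 0, 4.7, 0, -7, 0, 0], [0, 0, 9.5, 0, -15, 0, 0], [0, 0, 14.2, -0.5, -22, 0, 0], [0, 0, 19, -0.8, -30, 0, 0], [0, 0, 23.7, -1, -37, 0, 0], [0, 0, 28.5, -1.3, -45, 0, 0], [0, 0, 33.2, -1.6, -52, 0, 0], [0, 0, 38, -2, -60, 0, 0]]
  ]
}}

```text
time: 1.7
tool_pos: [537.3, 32.1, 249.1]
tcp_rot: [144.6, 90.0, -169.8]
ft_force: [1.0, 0.4, -0.2]
finger_gap: 85.4
```

```bash
python3 - <<'E'
from h import *
s=r.sense();print({k:np.round(v,2).tolist() for k,v in s.items()})
p,R0=pose(s);print(R0.as_matrix().round(3)); print(rel(p,R0,[486,256,150],yawR(77.94)))
E
```

```text
{'time': 1.7, 'joint_pos': [-2.04, -2.95, 91.23, -0.01, 91.74, -47.67], 'qd': [51.64, 14.57, -13.89, 0.01, -0.79, -28.82], 'joint_efforts': [-4.89, -50.67, -48.69, 0.1, 0.44, 1.29], 'tool_pos': [537.33, 32.05, 249.14], 'tcp_rot': [144.56, 89.97, -169.81], 'ft_force': [1.0, 0.44, -0.15], 'wrist_torque': [-0.02, -0.02, 0.05], 'finger_gap': 85.38}
[[-0.    -0.715  0.699]
 [-0.     0.699  0.715]
 [-1.     0.    -0.   ]]
(array([ 9.914, 19.327, 12.423]), array([-3.231e+01, -2.000e-02, -2.000e-02]))
```

{"name": "servo_tool", "arguments": {
  "commands": [
    [[0, 0, 3.5, 2, -6, 0, 0], [0, 1, 7, 4, -12, 0, 0], [0, 2.5, 10.5, 6, -18, 0, 0], [0, 4, 14, 8, -24, 0, 0], [0, 6, 17, 10, -29, 0, 0], [0, 8, 19.65, 11.8, -32.6, 0, 0], [0, 8, 19.65, 11.8, -32.6, 0, 0], [0, 8, 19.65, 11.8, -32.6, 0, 0]]
  ]
}}

```text
time: 2.5
tool_pos: [479.7, 252.5, 168.5]
tcp_rot: [132.2, 89.9, -149.8]
ft_force: [-0.7, -0.3, 0.1]
finger_gap: 85.4
```

```bash
python3 - <<'E'
from h import *
s=r.sense();print({k:np.round(v,2).tolist() for k,v in s.items()})
p,R0=pose(s);print(R0.as_matrix().round(3)); print(rel(p,R0,[486,256,46.5],yawR(77.94)))
p,d=r.snapshot("top"); crop(p,160,310,130,250,5,"pics/t1.png")
E
```

```text
{'time': 2.5, 'joint_pos': [22.35, -0.28, 97.02, -0.02, 83.39, -55.67], 'qd': [-1.86, -1.27, -1.37, -0.22, 0.22, 0.11], 'joint_efforts': [1.43, -47.82, -48.18, 0.23, -0.06, -0.01], 'tool_pos': [479.73, 252.46, 168.46], 'tcp_rot': [132.22, 89.87, -149.77], 'ft_force': [-0.71, -0.27, 0.08], 'wrist_torque': [0.01, 0.01, 0.01], 'finger_gap': 85.39}
[[-0.002 -0.978  0.208]
 [-0.001  0.208  0.978]
 [-1.     0.002 -0.002]]
(array([12.194, -0.561,  0.496]), array([ 0.08, -0.09, -0.1 ]))
```

View pics/t1.png

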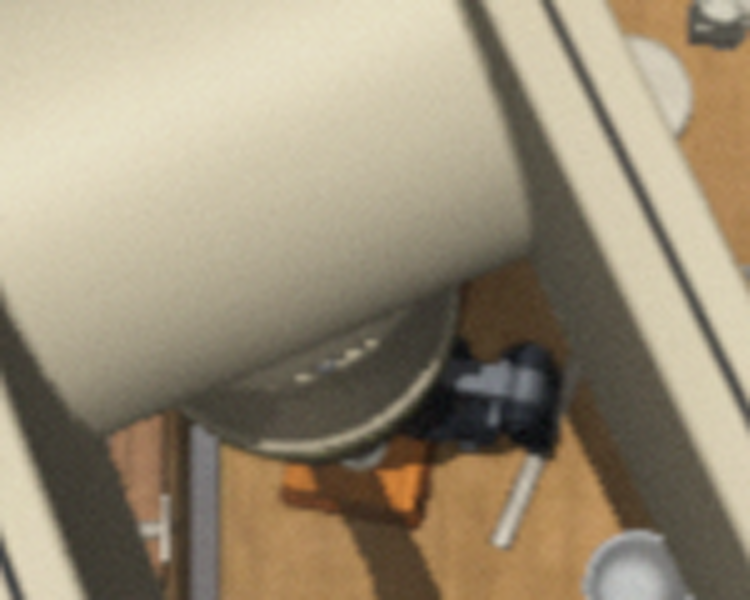

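{"name": "servo_tool", "arguments": {
  "commands": [
    [[0, 2, -0.56, 0.5, 0, 0, 0], [0, 5, -0.56, 0.5, 0, 0, 0], [0, 8, -0.56, 0.5, 0, 0, 0], [0, 10, -0.56, 0.5, 0, 0, 0], [0, 10, -0.56, 0.5, 0, 0, 0], [0, 10, -0.56, 0.5, 0, 0, 0]]
  ]
}}

```text
time: 3.15
tool_pos: [488.1, 255.2, 70.6]
tcp_rot: [-64.0, 90.0, 13.9]
ft_force: [0.4, 0.1, 0.9]
finger_gap: 85.7
```

```bash
python3 - <<'E'
from h import *
s=r.sense();print({k:np.round(v,2).tolist() for k,v in s.items()})
p,R0=pose(s);print(R0.as_matrix().round(3)); print(rel(p,R0,[486,256,46.5],yawR(77.94)))
p,d=r.snapshot("scene"); np.savez("s2.npz",p=p,d=d); crop(p,160,310,170,290,5,"pics/s2.png")
E
```

```text
{'time': 3.15, 'joint_pos': [22.28, 5.83, 101.33, -0.01, 72.8, -55.57], 'qd': [0.38, -1.07, -1.57, 0.25, -0.06, 0.02], 'joint_efforts': [-0.02, -49.82, -44.45, -0.01, -0.0, 0.0], 'tool_pos': [488.09, 255.23, 70.62], 'tcp_rot': [-63.97, 89.95, 13.88], 'ft_force': [0.36, 0.05, 0.92], 'wrist_torque': [-0.07, -0.02, 0.04], 'finger_gap': 85.66}
[[ 0.001 -0.978  0.211]
 [ 0.     0.211  0.978]
 [-1.    -0.001  0.   ]]
(array([2.412, 0.223, 0.03 ]), array([-0.09,  0.02,  0.04]))
```

View pics/s2.png

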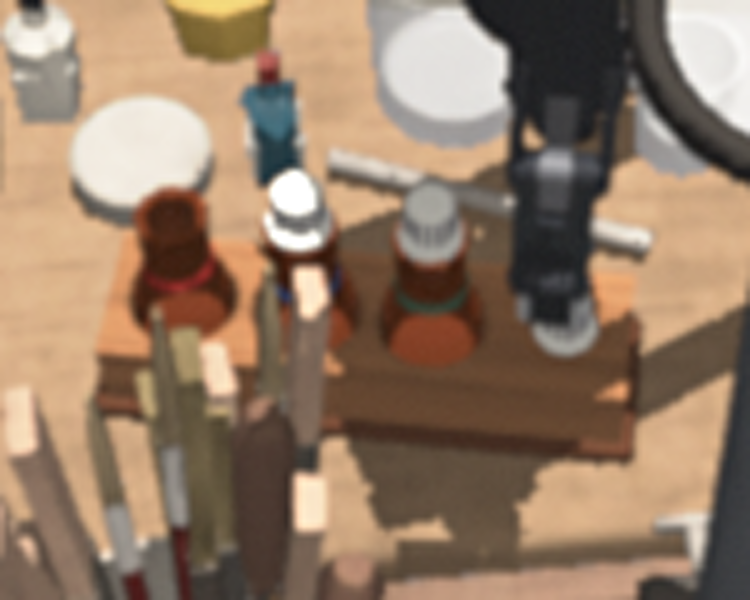

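{"name": "servo_tool", "arguments": {
  "commands": [
    [[0, 1.2, 0.1, 0, 0, 0, 0], [0, 1.2, 0.1, 0, 0, 0, 0], [0, 1.2, 0.1, 0, 0, 0, 0]]
  ]
}}

```text
time: 3.5
tool_pos: [486.1, 256.1, 57.5]
tcp_rot: [124.4, 90.0, -157.6]
ft_force: [0.5, -0.0, -0.2]
finger_gap: 84.9
```

{"name": "servo_tool", "arguments": {
  "commands": [
    [[0, 0, 0, 0, 0, 0, 0]]
  ]
}}

```text
time: 3.6
tool_pos: [486.4, 256.3, 57.8]
tcp_rot: [-59.2, 90.0, 18.8]
ft_force: [-0.1, -0.1, 0.1]
finger_gap: 85.8
```

```bash
python3 - <<'E'
from h import *
p,R0=pose();print(p,rel(p,R0,[486,256,46.5],yawR(77.94)))
E
```

```text
[486.40989784 256.2775087   57.84969974] (array([ 1.135,  0.035, -0.036]), array([0.01, 0.01, 0.02]))
```

Well aligned; go down to about z=46.5 and close.

{"name": "servo_tool", "arguments": {
  "commands": [
    [[0, 0.6, 0, 0, 0, 0, 0], [0, 1.1, 0, 0, 0, 0, 0], [60, 1.1, 0, 0, 0, 0, 0], [120, 1.1, 0, 0, 0, 0, 0], [200, 1.1, 0, 0, 0, 0, 0], [230, 1.1, 0, 0, 0, 0, 0], [230, 1.1, 0, 0, 0, 0, 0], [230, 1.1, 0, 0, 0, 0, 0]]
  ],
  "force": 40
}}

```text
time: 4.4
tool_pos: [486.4, 256.2, 46.7]
tcp_rot: [-59.2, 90.0, 18.8]
ft_force: [0.9, 0.9, 0.3]
finger_gap: 8.7
```

{"name": "servo_tool", "arguments": {
  "commands": [
    [[230, 0, 0, 0, 0, 0, 0], [230, 0, 0, 0, 0, 0, 0], [230, 0, 0, 0, 0, 0, 0]]
  ]
}}

```text
time: 4.7
tool_pos: [486.2, 256.1, 46.5]
tcp_rot: [-88.4, 90.0, -10.5]
ft_force: [-0.1, 0.5, -0.3]
finger_gap: 8.3
```

```bash
python3 - <<'E'
from h import *
s=r.sense();print({k:np.round(v,2).tolist() for k,v in s.items()})
p,d=r.snapshot("scene"); np.savez("s2.npz",p=p,d=d); crop(p,160,310,170,290,5,"pics/s3.png")
E
```

```text
{'time': 4.7, 'joint_pos': [22.43, 7.35, 102.42, -0.0, 70.24, -55.51], 'qd': [-0.03, 0.05, 0.06, -0.01, -0.02, 0.06], 'joint_efforts': [0.0, -52.29, -45.55, -0.0, 0.0, -0.0], 'tool_pos': [486.23, 256.14, 46.49], 'tcp_rot': [-88.43, 90.0, -10.49], 'ft_force': [-0.14, 0.51, -0.29], 'wrist_torque': [-0.01, -0.01, -0.03], 'finger_gap': 8.32}
```

View pics/s3.png

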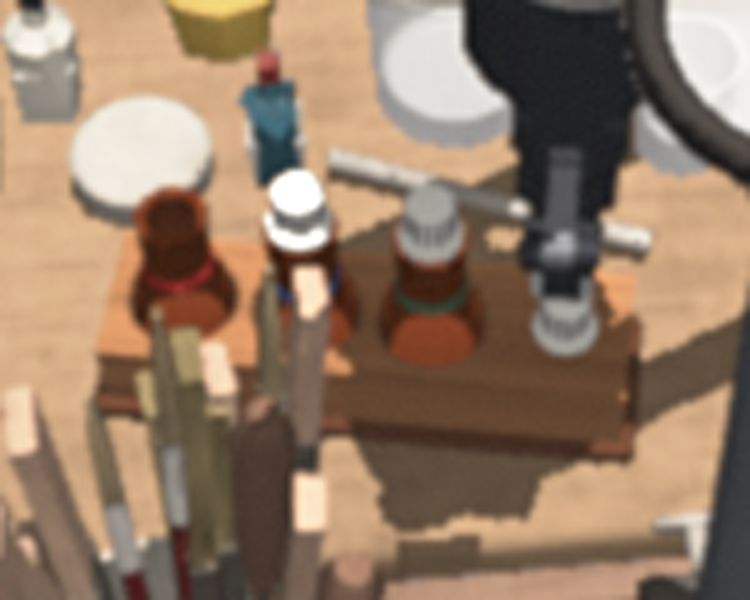

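```bash
python3 - <<'E'
from h import *
z=np.load("s2.npz"); W=cloud("scene",z["d"])
for v in range(214,242,1):
    print(v,[tuple(np.round(W[v,u]).astype(int).tolist()) for u in (270,272,274,276)], z["p"][v,273])
E
```

```text
214 [(500, 303, 171), (497, 303, 171), (494, 304, 172), (489, 298, 163)] [85 86 87]
215 [(500, 306, 172), (497, 308, 174), (494, 307, 172), (489, 299, 161)] [94 93 96]
216 [(500, 307, 171), (497, 307, 170), (494, 308, 172), (490, 302, 163)] [132 131 134]
217 [(500, 308, 170), (497, 308, 169), (494, 308, 169), (491, 309, 170)] [169 169 171]
218 [(501, 310, 170), (497, 310, 169), (494, 311, 170), (491, 311, 169)] [171 170 173]
219 [(501, 312, 170), (498, 312, 170), (495, 312, 169), (491, 313, 169)] [173 172 175]
220 [(501, 312, 167), (498, 314, 170), (495, 314, 169), (492, 315, 169)] [148 148 151]
221 [(501, 314, 167), (-9223372036854775808, -9223372036854775808, -9223372036854775808), (495, 315, 168), (492, 317, 169)] [115 115 117]
222 [(501, 315, 166), (498, 316, 167), (495, 316, 167), (492, 315, 165)] [88 87 90]
223 [(501, 315, 163), (498, 315, 163), (495, 316, 164), (492, 317, 165)] [58 58 61]
224 [(499, 305, 147), (496, 304, 145), (494, 313, 158), (492, 316, 161)] [39 38 40]
225 [(493, 271, 97), (490, 270, 96), (487, 272, 98), (488, 296, 130)] [30 31 33]
226 [(493, 270, 94), (490,
[... 649 characters left out ...]
88, 263, 59), (484, 262, 57), (480, 261, 55)] [134 132 128]
235 [(491, 261, 54), (488, 262, 55), (484, 262, 53), (480, 261, 51)] [117 115 113]
236 [(491, 261, 50), (487, 262, 52), (484, 261, 49), (480, 262, 50)] [113 111 110]
237 [(491, 261, 46), (487, 263, 49), (484, 262, 47), (479, 260, 44)] [124 122 120]
238 [(491, 261, 44), (487, 261, 44), (483, 262, 44), (480, 262, 44)] [149 147 142]
239 [(491, 263, 44), (488, 264, 45), (484, 266, 47), (480, 264, 43)] [162 160 154]
240 [(491, 263, 40), (487, 264, 41), (484, 265, 42), (480, 263, 39)] [149 144 137]
241 [(491, 265, 40), (487, 265, 39), (484, 265, 40), (480, 265, 38)] [108  91  78]<stdin>:4: RuntimeWarning: invalid value encountered in cast
```

```bash
python3 - <<'E'
from h import *
z=np.load("s2.npz"); 
cv2.imwrite("pics/s3b.png",cv2.resize(np.clip(z["p"][180:250,235:310,::-1].astype(float)*1.6,0,255).astype(np.uint8),None,fx=8,fy=8,interpolation=cv2.INTER_NEAREST))
W=cloud("scene",z["d"])
for u in (262,266,270,274,278,282): print(u,[ (v,)+tuple(np.nan_to_num(np.round(W[v,u])).astype(int).tolist()) for v in range(222,234)])
E
```

```text
262 [(222, 497, 193, 3), (223, 501, 222, 39), (224, 501, 225, 41), (225, 501, 227, 39), (226, 502, 230, 41), (227, 502, 231, 38), (228, 502, 235, 41), (229, 503, 236, 39), (230, 503, 238, 39), (231, 503, 242, 41), (232, 503, 242, 39), (233, 504, 247, 42)]
266 [(222, 508, 316, 168), (223, 507, 312, 160), (224, 504, 295, 134), (225, 499, 262, 86), (226, 499, 262, 84), (227, 499, 261, 80), (228, 499, 261, 76), (229, 495, 237, 39), (230, 496, 241, 42), (231, 496, 242, 40), (232, 496, 243, 39), (233, 496, 245, 38)]
270 [(222, 501, 315, 166), (223, 501, 315, 163), (224, 499, 305, 147), (225, 493, 271, 97), (226, 493, 270, 94), (227, 493, 272, 93), (228, 493, 270, 87), (229, 493, 271, 86), (230, 490, 254, 59), (231, 490, 256, 58), (232, 491, 259, 60), (233, 491, 261, 60)]
274 [(222, 495, 316, 167), (223, 495, 316, 164), (224, 494, 313, 158), (225, 487, 272, 98), (226, 487, 272, 95), (227, 486, 272, 92), (228, 487, 273, 90), (229, 486, 273, 88), (230, 486, 271, 82), (231, 483, 257, 59), (232, 484, 260, 60), (233, 484, 261, 58)]
278 [(222, 489, 317, 167), (223, 489, 317, 164), (224, 488, 316, 161), (225, 485, 299, 135), (226, 478, 267, 87), (227, 472, 235, 40), (228, 472, 238, 40), (229, 473, 240, 41), (230, 473, 241, 39), (231, 474, 245, 41), (232, 474, 247, 40), (233, 474, 251, 43)]
282 [(222, 457, 195, 1), (223, 457, 198, 1), (224, 458, 201, 2), (225, 464, 231, 40), (226, 464, 234, 40), (227, 465, 236, 41), (228, 465, 238, 41), (229, 465, 242, 42), (230, 465, 241, 38), (231, 466, 247, 42), (232, 466, 247, 39), (233, 466, 249, 39)]
```

View pics/s3b.png

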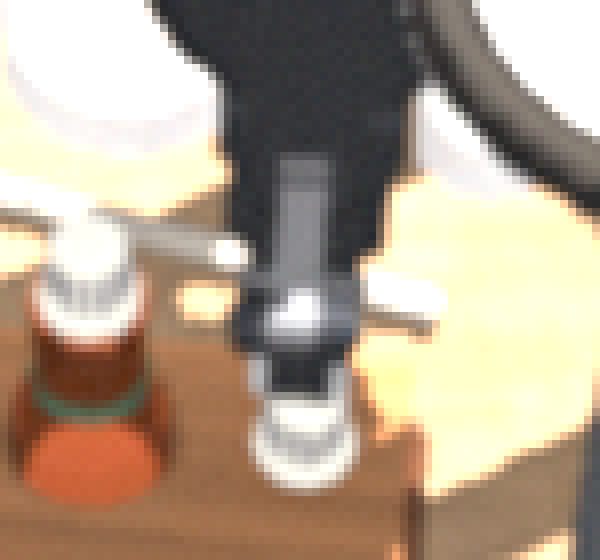

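{"name": "servo_tool", "arguments": {
  "commands": [
    [[0, 0, 0, 0, 0, 0, 0], [0, 0, 0, 0, 0, 0, 0], [0, 0, 0, 0, 0, 0, 0], [0, 0, 0, 0, 0, 0, 0], [0, 0, 0, 0, 0, 0, 0], [0, 0.8, 0, 0, 0, 0, 0], [0, 1.6, 0, 0, 0, 0, 0], [0, 1.6, 0, 0, 0, 0, 0]]
  ]
}}

```text
time: 5.55
tool_pos: [484.8, 255.5, 28.4]
tcp_rot: [124.3, 89.8, -157.7]
ft_force: [-0.0, -0.6, -0.1]
finger_gap: 85.2
```

{"name": "servo_tool", "arguments": {
  "commands": [
    [[100, 0.3, 0, 0, 0, 0, 0], [160, 0.5, 0, 0, 0, 0, 0], [160, 0.5, 0, 0, 0, 0, 0], [160, 0.5, 0, 0, 0, 0, 0], [160, 0.5, 0, 0, 0, 0, 0]]
  ]
}}

```text
time: 6.05
tool_pos: [486.4, 256.2, 25.8]
tcp_rot: [-58.0, 90.0, 19.9]
ft_force: [-1.0, 0.1, 0.1]
finger_gap: 31.6
```

```bash
python3 - <<'E'
from h import *
s=r.sense();print({k:np.round(v,2).tolist() for k,v in s.items()})
p,d=r.snapshot("scene"); np.savez("s4.npz",p=p,d=d)
cv2.imwrite("pics/s4.png",cv2.resize(np.clip(p[180:250,235:310,::-1].astype(float)*1.6,0,255).astype(np.uint8),None,fx=8,fy=8,interpolation=cv2.INTER_NEAREST))
W=cloud("scene",d)
for u in range(260,286,2): print(u,[ (v,)+tuple(np.nan_to_num(np.round(W[v,u])).astype(int).tolist()) for v in range(224,240)])
E
```

```text
{'time': 6.05, 'joint_pos': [22.43, 8.91, 103.08, -0.0, 67.98, -55.51], 'qd': [0.09, 0.03, 0.03, -0.04, 0.02, 0.1], 'joint_efforts': [0.0, -52.66, -44.53, -0.0, 0.0, -0.0], 'tool_pos': [486.45, 256.23, 25.77], 'tcp_rot': [-58.01, 89.97, 19.94], 'ft_force': [-1.01, 0.13, 0.08], 'wrist_torque': [-0.01, 0.02, -0.03], 'finger_gap': 31.59}
260 [(224, 505, 225, 41), (225, 505, 227, 40), (226, 506, 229, 40), (227, 506, 231, 40), (228, 506, 234, 40), (229, 506, 237, 41), (230, 506, 237, 38), (231, 507, 241, 41), (232, 507, 242, 38), (233, 507, 244, 38), (234, 508, 249, 42), (235, 508, 250, 41), (236, 508, 253, 42), (237, 508, 255, 40), (238, 509, 257, 41), (239, 509, 258, 38)]
262 [(224, 501, 224, 38), (225, 502, 227, 40), (226, 513, 311, 151), (227, 513, 312, 151), (228, 502, 234, 40), (229, 503, 236, 39), (230, 503, 240, 41), (231, 503, 242, 42), (232, 503, 243, 40), (233, 504, 246, 41), (234, 504, 249, 41), (235, 504, 250, 39), (236, 504, 252, 40), (237, 505, 255, 41), (238, 505, 257, 41), (239, 505, 259, 40)]
264 [(224, 510, 310, 155), (225, 510, 312, 155), (226, 510, 314, 155), (227, 51
[... 3072 characters left out ...]
(239, 472, 262, 39)]
282 [(224, 457, 200, 0), (225, 464, 230, 39), (226, 464, 235, 42), (227, 465, 236, 41), (228, 465, 239, 41), (229, 465, 241, 41), (230, 466, 243, 41), (231, 466, 244, 39), (232, 466, 248, 41), (233, 467, 250, 41), (234, 467, 252, 40), (235, 467, 255, 41), (236, 467, 255, 38), (237, 468, 257, 38), (238, 468, 261, 40), (239, 468, 262, 38)]
284 [(224, 453, 200, 0), (225, 460, 232, 41), (226, 460, 233, 39), (227, 461, 236, 40), (228, 461, 238, 40), (229, 462, 242, 42), (230, 462, 244, 41), (231, 462, 245, 40), (232, 463, 249, 42), (233, 463, 250, 40), (234, 463, 252, 39), (235, 463, 254, 39), (236, 464, 257, 41), (237, 464, 258, 40), (238, 464, 261, 39), (239, 465, 264, 41)]
```

View pics/s4.png

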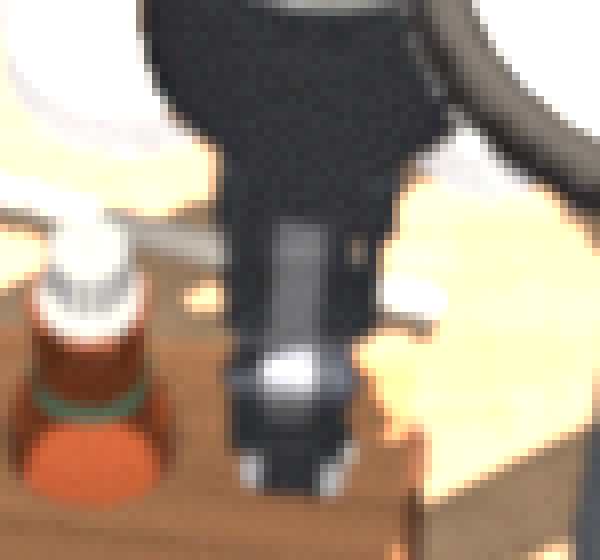

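{"name": "servo_tool", "arguments": {
  "commands": [
    [[160, 0.4, 0, 0, 0, 0, 0], [190, 0.4, 0, 0, 0, 0, 0], [220, 0.4, 0, 0, 0, 0, 0], [230, 0.4, 0, 0, 0, 0, 0], [230, 0.4, 0, 0, 0, 0, 0]]
  ]
}}

```text
time: 6.6
tool_pos: [486.2, 256.2, 21.5]
tcp_rot: [-39.8, 90.0, 38.2]
ft_force: [-0.2, -0.0, -0.9]
finger_gap: 15.7
```

```bash
python3 - <<'E'
from h import *
s=r.sense();print({k:np.round(v,2).tolist() for k,v in s.items()})
p,d=r.snapshot("scene"); np.savez("s5.npz",p=p,d=d)
cv2.imwrite("pics/s5.png",cv2.resize(np.clip(p[180:250,235:310,::-1].astype(float)*1.6,0,255).astype(np.uint8),None,fx=8,fy=8,interpolation=cv2.INTER_NEAREST))
W=cloud("scene",d)
for u in range(264,280,2): print(u,[ (v,)+tuple(np.nan_to_num(np.round(W[v,u])).astype(int).tolist()) for v in range(232,244)])
E
```

```text
{'time': 6.6, 'joint_pos': [22.44, 9.24, 103.21, 0.0, 67.55, -55.51], 'qd': [-0.04, 0.04, 0.08, 0.03, 0.01, 0.03], 'joint_efforts': [0.0, -52.99, -44.53, -0.0, 0.0, -0.0], 'tool_pos': [486.24, 256.17, 21.55], 'tcp_rot': [-39.77, 90.0, 38.18], 'ft_force': [-0.18, -0.02, -0.87], 'wrist_torque': [0.02, -0.06, -0.0], 'finger_gap': 15.67}
264 [(232, 510, 314, 139), (233, 509, 307, 126), (234, 507, 297, 110), (235, 501, 251, 41), (236, 501, 251, 38), (237, 501, 255, 39), (238, 502, 259, 43), (239, 502, 259, 40), (240, 502, 261, 39), (241, 502, 264, 40), (242, 502, 266, 39), (243, 502, 267, 39)]
266 [(232, 507, 314, 139), (233, 506, 309, 129), (234, 504, 299, 112), (235, 499, 266, 62), (236, 499, 265, 57), (237, 499, 265, 54), (238, 499, 266, 53), (239, 498, 259, 39), (240, 498, 262, 39), (241, 498, 264, 39), (242, 499, 266, 40), (243, 499, 267, 37)]
268 [(232, 504, 316, 141), (233, 503, 311, 131), (234, 501, 301, 115), (235, 497, 273, 71), (236, 497, 273, 68), (237, 497, 274, 66), (238, 497, 275, 64), (239, 496, 274, 60), (240, 495, 264, 42), (241, 495, 265, 41), (242, 495, 267, 40), (243,
[... 615 characters left out ...]
0, 294, 99), (236, 486, 276, 71), (237, 486, 277, 68), (238, 486, 275, 64), (239, 486, 275, 60), (240, 484, 266, 44), (241, 484, 266, 40), (242, 484, 270, 43), (243, 484, 270, 40)]
276 [(232, 491, 319, 143), (233, 491, 318, 140), (234, 490, 311, 127), (235, 487, 301, 109), (236, 481, 269, 61), (237, 481, 270, 58), (238, 481, 270, 55), (239, 481, 271, 53), (240, 480, 264, 40), (241, 480, 266, 39), (242, 480, 267, 38), (243, 481, 270, 39)]
278 [(232, 482, 290, 101), (233, 482, 291, 101), (234, 475, 253, 43), (235, 475, 255, 43), (236, 475, 257, 42), (237, 476, 260, 44), (238, 475, 259, 39), (239, 476, 262, 40), (240, 476, 264, 39), (241, 476, 264, 37), (242, 476, 267, 38), (243, 477, 270, 39)]
```

View pics/s5.png

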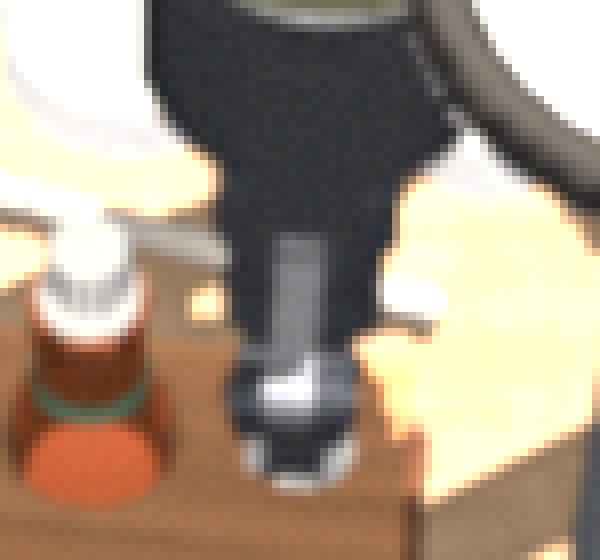

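{"name": "servo_tool", "arguments": {
  "commands": [
    [[240, 0, 0, 0, 0, 0, 0], [240, 0, 0, 0, 0, 0, 0]]
  ],
  "force": 40
}}

```text
time: 6.85
tool_pos: [486.2, 256.1, 21.5]
tcp_rot: [-123.1, 90.0, -45.2]
ft_force: [0.2, 0.4, -0.3]
finger_gap: 15.8
```

{"name": "servo_tool", "arguments": {
  "commands": [
    [[170, 0, 0, 0, 0, 0, 0], [170, 0, 0, 0, 0, 0, 0], [170, 0.4, 0, 0, 0, 0, 0], [240, 0.4, 0, 0, 0, 0, 0], [240, 0.4, 0, 0, 0, 0, 0], [240, 0.4, 0, 0, 0, 0, 0], [240, 0.4, 0, 0, 0, 0, 0]]
  ]
}}

```text
time: 7.55
tool_pos: [486.2, 256.1, 17.5]
tcp_rot: [110.3, 90.0, -171.8]
ft_force: [-0.5, -0.1, -0.1]
finger_gap: 16.2
```

```bash
python3 - <<'E'
from h import *
s=r.sense();print({k:np.round(v,2).tolist() for k,v in s.items()})
p,R0=pose(s); print(R0.as_matrix().round(4))
print(rel(p,R0,[486.2,256.1,100],yawR(77.94)))
E
```

```text
{'time': 7.55, 'joint_pos': [22.43, 9.56, 103.33, 0.0, 67.11, -55.51], 'qd': [0.05, -0.03, 0.01, -0.06, -0.1, 0.06], 'joint_efforts': [0.0, -53.07, -44.33, -0.0, 0.0, 0.0], 'tool_pos': [486.23, 256.11, 17.48], 'tcp_rot': [110.3, 90.0, -171.76], 'ft_force': [-0.46, -0.15, -0.11], 'wrist_torque': [-0.04, 0.0, -0.02], 'finger_gap': 16.19}
[[-0.     -0.9779  0.2089]
 [-0.      0.2089  0.9779]
 [-1.      0.     -0.    ]]
(array([-8.252e+00,  3.000e-03, -2.000e-03]), array([-0., -0., -0.]))
```

{"name": "servo_tool", "arguments": {
  "commands": [
    [[240, -1, 0, 0, 0, 0, 0], [240, -3, 0, 0, 0, 0, 0], [240, -6, 0, 0, 0, 0, 0], [240, -9, 0, 0, 0, 0, 0], [240, -11, 0, 0, 0, 0, 0], [240, -11, 0, 0, 0, 0, 0], [240, -11, 0, 0, 0, 0, 0]]
  ]
}}

```text
time: 8.25
tool_pos: [486.6, 256.3, 128.1]
tcp_rot: [-55.4, 89.9, 22.6]
ft_force: [-0.7, -0.1, -0.7]
finger_gap: 15.9
```

```bash
python3 - <<'E'
from h import *
s=r.sense();print(s["tool_pos"],s["finger_gap"],s["ft_force"])
p,R0=pose(s)
print(rel(p,R0,[626.6,226,p[2]],yawR(77.94)))
p,d=r.snapshot("scene"); np.savez("s6.npz",p=p,d=d); crop(p,170,300,160,270,6,"pics/s6.png")
E
```

```text
[486.55223705 256.28619139 128.07624922] 15.91421449307815 [-0.74610413 -0.05772216 -0.71001164]
(array([  0.016, -14.328,  -0.037]), array([0.  , 0.04, 0.06]))
```

View pics/s6.png

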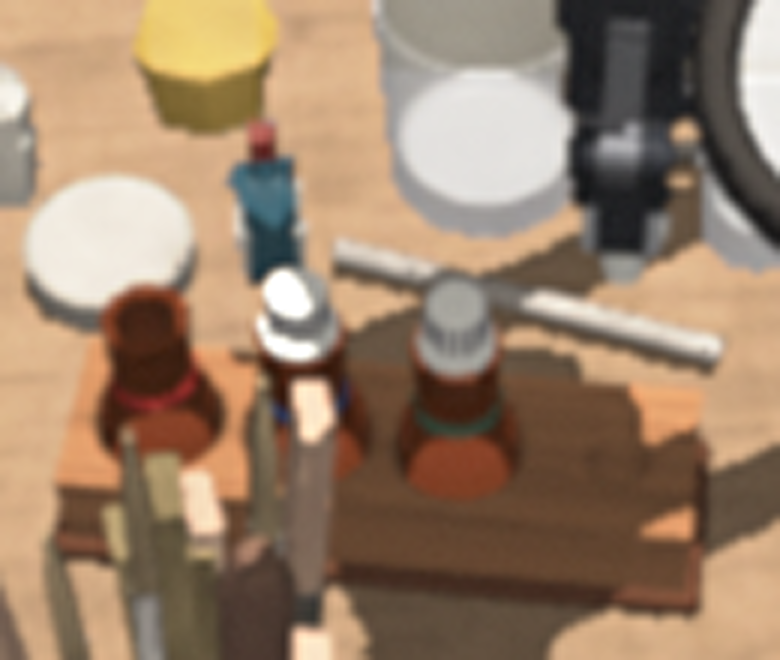

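{"name": "servo_tool", "arguments": {
  "commands": [
    [[240, 0, -3, 0, 0, 0, 0], [240, 0, -7, 0, 0, 0, 0], [240, 0, -11, 0, 0, 0, 0], [240, 0, -14.3, 0, 0, 0, 0], [240, 0, -14.3, 0, 0, 0, 0], [240, 0, -14.3, 0, 0, 0, 0], [240, 0, -14.3, 0, 0, 0, 0]]
  ]
}}

```text
time: 9.0
tool_pos: [624.6, 226.4, 126.1]
tcp_rot: [111.5, 89.9, -170.6]
ft_force: [-0.2, 0.6, 0.4]
finger_gap: 16.0
```

```bash
python3 - <<'E'
from h import *
s=r.sense();print(s["tool_pos"],s["finger_gap"],s["ft_force"])
p,R0=pose(s)
print(rel(p,R0,[626.6,226,p[2]],yawR(77.94)))
p,d=r.snapshot("scene"); np.savez("s7.npz",p=p,d=d); crop(p,150,260,160,250,7,"pics/s7.png")
W=cloud("scene",d)
for v in range(184,216): print(v,[tuple(np.nan_to_num(np.round(W[v,u])).astype(int).tolist()) for u in range(188,204,2)])
E
```

```text
[624.63978543 226.39304557 126.11513276] 16.01623175174754 [-0.23011002  0.58911354  0.40812599]
(array([-0.   , -0.2  ,  0.002]), array([ 0.02, -0.05, -0.14]))
184 [(623, 269, 218), (621, 259, 207), (619, 242, 187), (617, 235, 179), (615, 219, 161), (622, 77, 2), (618, 75, -1), (613, 76, 0)]
185 [(623, 268, 214), (621, 263, 209), (620, 238, 180), (617, 235, 176), (615, 218, 158), (622, 77, -1), (618, 78, 0), (613, 79, 0)]
186 [(623, 270, 214), (621, 262, 205), (620, 240, 180), (617, 238, 177), (615, 217, 154), (622, 78, -3), (618, 80, -1), (614, 81, -1)]
187 [(623, 270, 212), (621, 261, 202), (620, 240, 178), (617, 237, 174), (615, 219, 153), (622, 83, 0), (618, 83, -1), (614, 83, -2)]
188 [(624, 269, 209), (621, 262, 200), (620, 240, 176), (617, 238, 173), (615, 221, 153), (622, 85, -1), (618, 88, 1), (614, 90, 2)]
189 [(626, 247, 181), (623, 246, 180), (621, 240, 172), (617, 240, 172), (615, 226, 156), (622, 89, 0), (618, 89, 0), (614, 91, 1)]
190 [(627, 245, 176), (623, 246, 178), (621, 239, 170), (618, 240, 170), (615, 226, 154), (622, 94, 2), (0, 0, 0), (614, 94, 1)]
191 [(627,
[... 2627 characters left out ...]
8, 89), (614, 219, 89), (616, 147, -1)]
211 [(636, 217, 88), (632, 218, 89), (629, 215, 83), (625, 215, 84), (622, 217, 86), (618, 218, 87), (614, 222, 91), (616, 152, 2)]
212 [(636, 221, 90), (632, 219, 86), (629, 215, 81), (626, 213, 78), (622, 216, 82), (618, 221, 87), (614, 224, 90), (616, 152, -1)]
213 [(636, 223, 89), (633, 219, 83), (629, 215, 78), (626, 215, 78), (622, 216, 78), (618, 220, 83), (614, 226, 90), (616, 156, 1)]
214 [(636, 225, 89), (633, 220, 82), (630, 216, 77), (626, 215, 75), (622, 216, 75), (619, 218, 78), (614, 228, 90), (616, 160, 2)]
215 [(636, 226, 88), (633, 221, 80), (630, 216, 74), (626, 216, 73), (623, 216, 73), (618, 230, 90), (614, 231, 90), (616, 162, 2)]
```

View pics/s7.png

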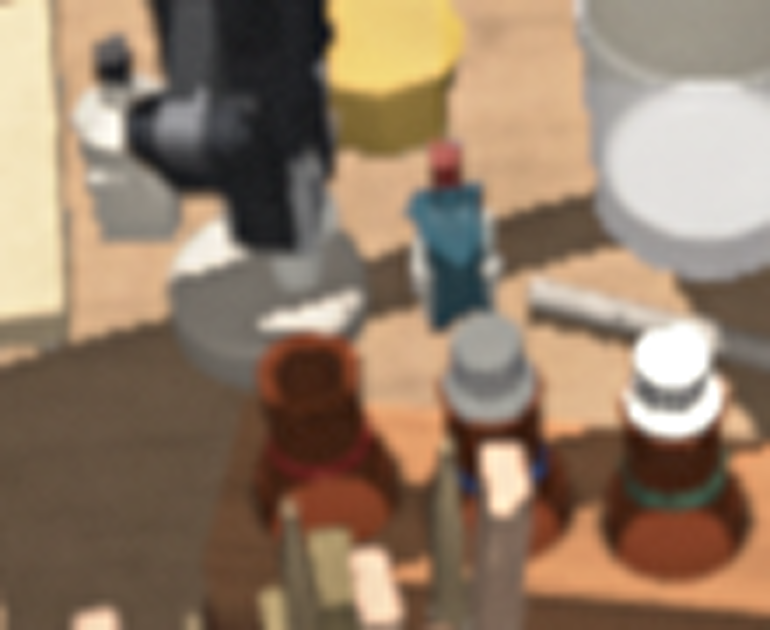

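{"name": "servo_tool", "arguments": {
  "commands": [
    [[240, 1, -0.1, 0, 0, 0, 0], [240, 2, -0.1, 0, 0, 0, 0], [240, 2.8, -0.1, 0, 0, 0, 0], [240, 2.8, -0.1, 0, 0, 0, 0], [240, 2.8, -0.1, 0, 0, 0, 0], [240, 2.8, -0.1, 0, 0, 0, 0]]
  ]
}}

```text
time: 9.65
tool_pos: [627.3, 226.1, 100.0]
tcp_rot: [-65.2, 90.0, 12.7]
ft_force: [0.0, 0.5, 0.1]
finger_gap: 15.9
```

```bash
python3 - <<'E'
from h import *
s=r.sense();print(s["tool_pos"],s["finger_gap"],s["ft_force"])
p,R0=pose(s)
print(rel(p,R0,[626.7,225.9,p[2]],yawR(77.94)))
p,d=r.snapshot("scene"); np.savez("s8.npz",p=p,d=d); crop(p,165,235,180,250,9,"pics/s8.png")
W=cloud("scene",d)
for v in range(205,218): print(v,[tuple(np.nan_to_num(np.round(W[v,u])).astype(int).tolist()) for u in range(186,204,2)])
E
```

```text
[627.32426254 226.14600807  99.95222849] 15.920274290940103 [0.029045   0.48163725 0.10213245]
(array([-0.   ,  0.056, -0.037]), array([0.01, 0.02, 0.03]))
205 [(634, 246, 140), (631, 244, 138), (628, 244, 137), (625, 239, 130), (621, 240, 131), (626, 148, 19), (622, 148, 18), (618, 146, 15), (615, 134, 0)]
206 [(646, 149, 19), (633, 226, 113), (628, 243, 133), (625, 241, 130), (623, 229, 115), (626, 150, 18), (622, 149, 15), (619, 146, 11), (615, 136, -1)]
207 [(647, 149, 16), (642, 151, 18), (630, 230, 114), (626, 231, 115), (623, 228, 112), (626, 152, 16), (623, 148, 11), (619, 145, 8), (615, 139, 0)]
208 [(646, 153, 18), (642, 155, 19), (630, 230, 111), (626, 232, 113), (623, 230, 111), (621, 213, 89), (617, 215, 91), (619, 146, 6), (616, 141, -2)]
209 [(646, 157, 19), (635, 215, 91), (630, 230, 109), (627, 229, 108), (623, 229, 106), (621, 217, 92), (618, 216, 90), (620, 145, 1), (616, 144, -1)]
210 [(647, 157, 16), (636, 216, 90), (631, 227, 103), (627, 229, 105), (625, 216, 88), (621, 216, 87), (618, 218, 90), (614, 219, 90), (616, 147, 0)]
211 [(647, 160, 17), (636, 219, 89),
[... 300 characters left out ...]
3, 216, 80), (629, 216, 79), (626, 215, 78), (622, 216, 79), (618, 219, 81), (614, 227, 92), (616, 153, -3)]
214 [(639, 225, 90), (636, 224, 88), (633, 218, 80), (630, 215, 75), (626, 214, 74), (622, 217, 77), (619, 220, 80), (614, 228, 90), (616, 157, -1)]
215 [(648, 159, 2), (636, 229, 90), (633, 218, 77), (630, 216, 74), (626, 215, 72), (623, 216, 72), (618, 232, 93), (614, 230, 90), (616, 160, 0)]
216 [(648, 161, 2), (636, 230, 89), (633, 219, 75), (630, 216, 71), (627, 215, 69), (623, 215, 68), (618, 233, 91), (614, 232, 89), (616, 162, -1)]
217 [(644, 195, 42), (636, 233, 90), (632, 234, 91), (631, 216, 67), (625, 234, 91), (622, 233, 89), (618, 235, 91), (615, 230, 83), (616, 166, 0)]
```

View pics/s8.png

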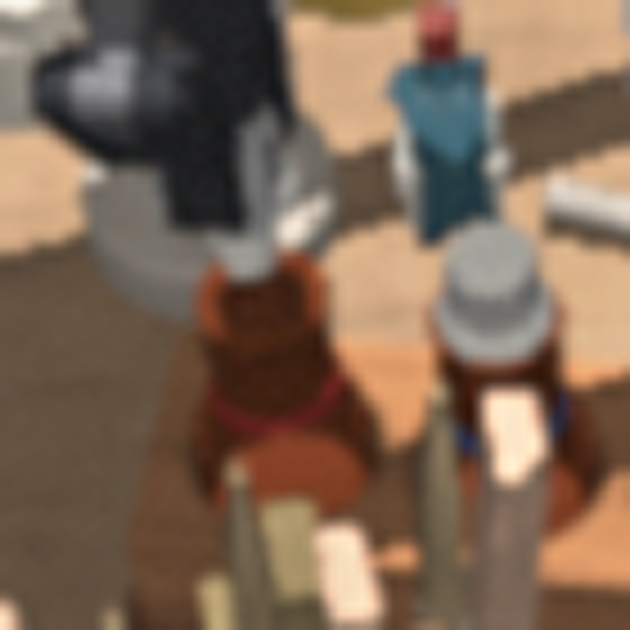

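{"name": "servo_tool", "arguments": {
  "commands": [
    [[240, 0, 0.15, 0, 0, 0, 0], [240, 0.4, 0.15, 0, 0, 0, 0], [240, 0.8, 0.15, 0, 0, 0, 0], [240, 1.2, 0.15, 0, 0, 0, 0], [240, 1.6, 0.15, 0, 0, 0, 0], [240, 1.6, 0.15, 0, 0, 0, 0], [240, 1.6, 0.15, 0, 0, 0, 0]]
  ]
}}

```text
time: 10.4
tool_pos: [625.4, 226.3, 83.2]
tcp_rot: [117.6, 90.0, -164.5]
ft_force: [-0.3, 0.6, -0.4]
finger_gap: 16.3
```

```bash
python3 - <<'E'
from h import *
s=r.sense();print(s["tool_pos"],s["finger_gap"],s["ft_force"],s["wrist_torque"])
p,d=r.snapshot("scene"); np.savez("s9.npz",p=p,d=d); crop(p,165,235,180,250,9,"pics/s9.png")
E
```

```text
[625.44700977 226.32163481  83.21557985] 16.330054000540603 [-0.34833332  0.60658928 -0.40818277] [-0.01315451  0.01246373 -0.01309093]
```

View pics/s9.png

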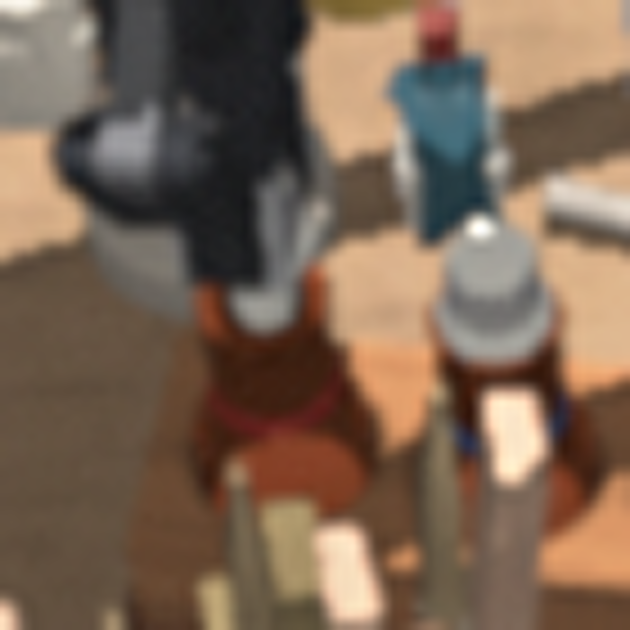

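{"name": "servo_tool", "arguments": {
  "commands": [
    [[240, 0.4, 0, 0, 0, 0, 0], [240, 0.8, 0, 0, 0, 0, 0], [240, 1.1, 0, 0, 0, 0, 0], [240, 1.1, 0, 0, 0, 0, 0]]
  ]
}}

```text
time: 10.85
tool_pos: [625.0, 226.2, 71.5]
tcp_rot: [117.5, 89.9, -164.6]
ft_force: [-0.1, -0.6, -0.7]
finger_gap: 16.1
```

```bash
python3 - <<'E'
from h import *
s=r.sense();print(s["tool_pos"],s["finger_gap"],s["ft_force"],s["wrist_torque"])
p,d=r.snapshot("scene"); np.savez("s9.npz",p=p,d=d); crop(p,165,235,180,250,9,"pics/s10.png")
E
```

```text
[624.99706016 226.20626673  71.51953253] 16.07628470623723 [-0.11614354 -0.5822499  -0.68282027] [-0.00710285  0.02978447 -0.04905745]
```

View pics/s10.png

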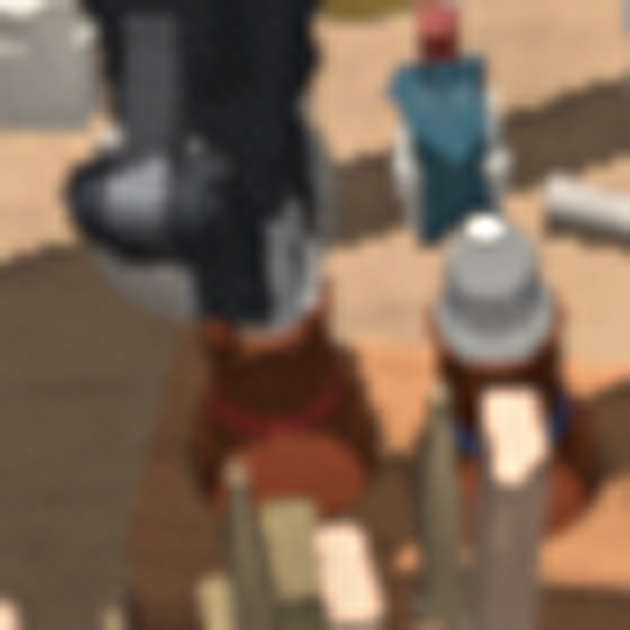

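{"name": "servo_tool", "arguments": {
  "commands": [
    [[240, 0.2, 0, 0, 0, 0, 0], [240, 0.35, 0, 0, 0, 0, 0], [240, 0.4, 0, 0, 0, 0, 0], [240, 0.4, 0, 0, 0, 0, 0]]
  ]
}}

```text
time: 11.3
tool_pos: [625.5, 226.3, 68.4]
tcp_rot: [122.2, 90.0, -159.8]
ft_force: [0.1, -0.8, -0.1]
finger_gap: 16.4
```

{"name": "servo_tool", "arguments": {
  "commands": [
    [[240, 0.1, 0, 0, 0, 0, 0], [240, 0.1, 0, 0, 0, 0, 0]]
  ]
}}

```text
time: 11.5
tool_pos: [625.5, 226.4, 67.4]
tcp_rot: [117.2, 90.0, -164.9]
ft_force: [0.8, 0.9, -0.3]
finger_gap: 16.1
```

{"name": "servo_tool", "arguments": {
  "commands": [
    [[240, 0.1, 0, 0, 0, 0, 0], [240, 0.1, 0, 0, 0, 0, 0]]
  ]
}}

```text
time: 11.7
tool_pos: [625.9, 226.5, 67.0]
tcp_rot: [-64.0, 90.0, 14.0]
ft_force: [0.0, -0.6, 4.0]
finger_gap: 15.9
```

{"name": "servo_tool", "arguments": {
  "commands": [
    [[150, 0, 0, 0, 0, 0, 0], [100, 0, 0, 0, 0, 0, 0], [50, 0, 0, 0, 0, 0, 0], [0, -1, 0, 0, 0, 0, 0], [0, -3, 0, 0, 0, 0, 0], [0, -5, 0, 0, 0, 0, 0], [0, -5, 0, 0, 0, 0, 0], [0, -5, 0, 0, 0, 0, 0]]
  ]
}}

```text
time: 12.5
tool_pos: [626.2, 226.5, 117.4]
tcp_rot: [-62.4, 89.9, 15.5]
ft_force: [-1.1, 0.4, -0.4]
finger_gap: 85.5
```

```bash
python3 - <<'E'
from h import *
s=r.sense();print(s["tool_pos"],s["finger_gap"],s["ft_force"],s["wrist_torque"])
p,d=r.snapshot("scene"); np.savez("s11.npz",p=p,d=d); crop(p,165,235,180,250,9,"pics/s11.png")
W=cloud("scene",d)
m=(W[...,0]>608)&(W[...,0]<645)&(W[...,1]>205)&(W[...,1]<250)&(W[...,2]>100)&(W[...,2]<116);Q=W[m]
print(len(Q),Q.mean(0),Q.min(0),Q.max(0))
E
```

```text
[626.1944528  226.53960662 117.43890971] 85.52922745982342 [-1.05451867  0.41110415 -0.43412679] [-0.04194093 -0.02561188  0.01297961]
83 [624.20242565 227.58713497 107.8073155 ] [616.30117041 216.62487833 100.61505281] [634.53035988 235.74224031 112.08978143]
```

View pics/s11.png

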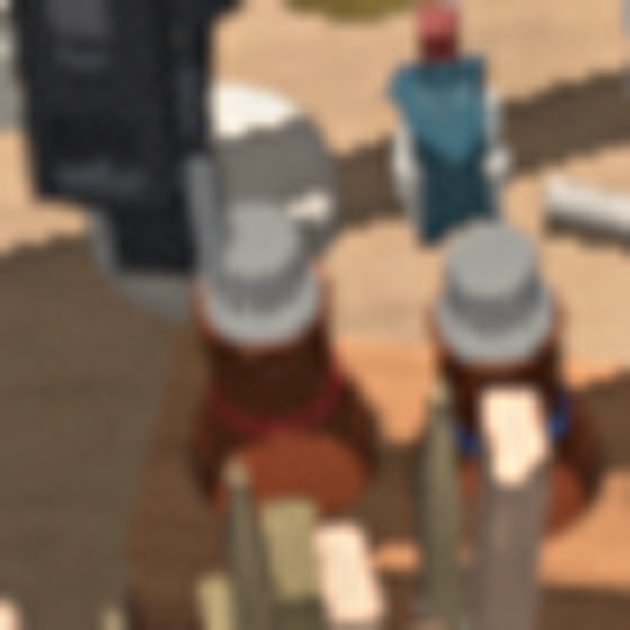

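{"name": "servo_tool", "arguments": {
  "commands": [
    [[0, 2, 0, 0, 0, 0, 0], [0, 4, 0, 0, 0, 0, 0], [0, 6, 0, 0, 0, 0, 0], [0, 7.5, 0, 0, 0, 0, 0], [0, 7.5, 0, 0, 0, 0, 0], [0, 7.5, 0, 0, 0, 0, 0]]
  ]
}}

```text
time: 13.15
tool_pos: [625.1, 226.3, 41.0]
tcp_rot: [117.5, 89.9, -164.6]
ft_force: [0.3, -0.0, 0.6]
finger_gap: 85.3
```

```bash
python3 - <<'E'
from h import *
s=r.sense();print(s["tool_pos"],s["finger_gap"],s["ft_force"],s["wrist_torque"])
p,d=r.snapshot("scene"); np.savez("s12.npz",p=p,d=d); crop(p,165,235,180,250,9,"pics/s12.png")
E
```

```text
[625.14854069 226.27449963  41.01286633] 85.31229478708276 [ 0.31580196 -0.04306095  0.64618335] [-0.00150093  0.01940757 -0.01353628]
```

View pics/s12.png

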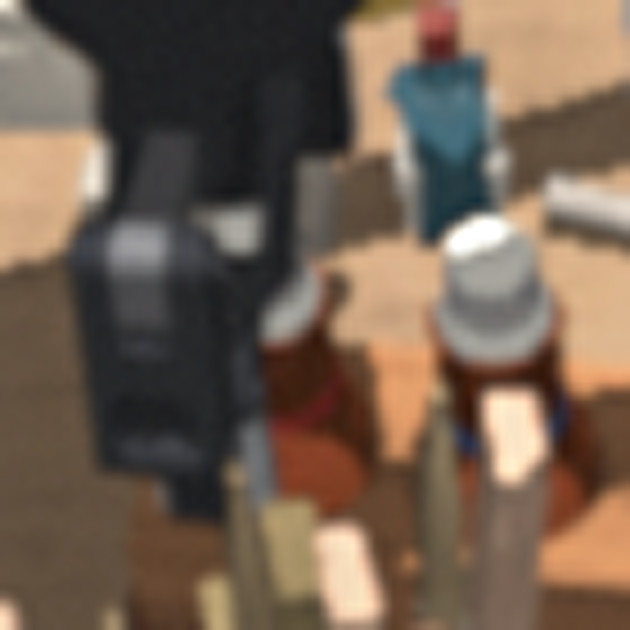

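{"name": "servo_tool", "arguments": {
  "commands": [
    [[80, 0, 0, 0, 0, 0, 0], [120, 0, 0, 0, 0, 0, 0], [150, 0, 0, 0, 0, 0, 0], [170, 0, 0, 0, 0, 0, 0], [190, 0, 0, 0, 0, 0, 0], [210, 0, 0, 0, 0, 0, 0], [210, 0, 0, 0, 0, 0, 0], [210, 0, 0, 0, 0, 0, 0]]
  ],
  "force": 50
}}

```text
time: 14.0
tool_pos: [626.1, 226.4, 42.1]
tcp_rot: [-68.3, 89.9, 9.7]
ft_force: [-1.1, -1.1, 3.8]
finger_gap: 24.2
```

```bash
python3 - <<'E'
from h import *
s=r.sense();print(s["tool_pos"],s["finger_gap"],s["ft_force"],s["wrist_torque"])
p,d=r.snapshot("scene"); np.savez("s13.npz",p=p,d=d); crop(p,165,235,180,250,9,"pics/s13.png")
W=cloud("scene",d)
for u in (186,190,194,198,200): print(u,[ (v,)+tuple(np.nan_to_num(np.round(W[v,u])).astype(int).tolist()) for v in range(206,228,2)])
E
```

```text
[626.06113241 226.42586408  42.12092338] 24.183970271986507 [-1.10855662 -1.06513121  3.83383354] [-0.05267553 -0.00144812  0.04639411]
186 [(206, 632, 268, 164), (208, 632, 270, 162), (210, 632, 272, 159), (212, 631, 285, 170), (214, 631, 287, 167), (216, 631, 290, 166), (218, 633, 285, 155), (220, 634, 279, 142), (222, 636, 265, 119), (224, 640, 240, 80), (226, 641, 241, 74)]
190 [(206, 627, 248, 140), (208, 628, 247, 132), (210, 626, 274, 161), (212, 626, 276, 158), (214, 625, 284, 164), (216, 626, 281, 154), (218, 627, 283, 152), (220, 627, 282, 144), (222, 629, 274, 128), (224, 632, 250, 92), (226, 633, 248, 83)]
194 [(206, 621, 248, 139), (208, 621, 249, 135), (210, 622, 251, 131), (212, 622, 250, 124), (214, 622, 251, 121), (216, 622, 259, 125), (218, 622, 263, 125), (220, 623, 265, 122), (222, 623, 265, 116), (224, 625, 250, 91), (226, 626, 251, 86)]
198 [(206, 617, 214, 96), (208, 617, 214, 90), (210, 617, 226, 100), (212, 617, 227, 95), (214, 618, 231, 94), (216, 618, 233, 91), (218, 618, 234, 86), (220, 619, 235, 82), (222, 619, 239, 81), (224, 619, 241, 78), (226, 619, 245, 77)]
200 [(206, 613, 213, 94), (208, 614, 215, 91), (210, 614, 219, 90), (212, 614, 224, 91), (214, 614, 230, 92), (216, 615, 230, 86), (218, 615, 230, 81), (220, 615, 232, 77), (222, 616, 231, 70), (224, 617, 230, 63), (226, 617, 233, 61)]
```

View pics/s13.png

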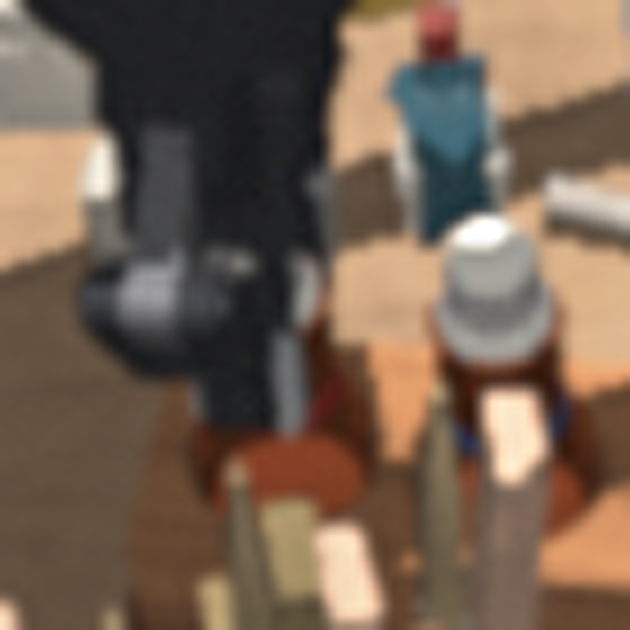

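{"name": "servo_tool", "arguments": {
  "commands": [
    [[215, -0.2, 0, 0, 0, 0, 0], [215, -0.5, 0, 0, 0, 0, 0], [215, -0.8, 0, 0, 0, 0, 0], [215, -0.8, 0, 0, 0, 0, 0]]
  ]
}}

```text
time: 14.45
tool_pos: [625.7, 226.5, 49.9]
tcp_rot: [-55.6, 90.0, 22.4]
ft_force: [-0.5, -0.0, -1.8]
finger_gap: 23.9
```

```bash
python3 - <<'E'
from h import *
s=r.sense();print(s["tool_pos"],s["finger_gap"],s["ft_force"],s["wrist_torque"])
p,d=r.snapshot("scene"); np.savez("s14.npz",p=p,d=d); crop(p,165,235,180,250,9,"pics/s14.png")
E
```

```text
[625.74109981 226.47295497  49.85684583] 23.88258086411999 [-0.50219367 -0.0230496  -1.77931993] [-0.06503035  0.00231133 -0.0034496 ]
```

View pics/s14.png

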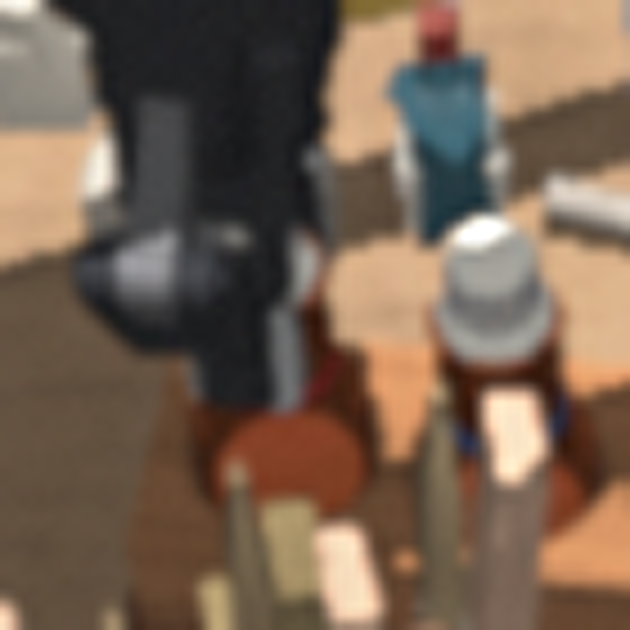

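{"name": "servo_tool", "arguments": {
  "commands": [
    [[215, -1, 0, 0, 0, 0, 0], [215, -2.5, 0, 0, 0, 0, 0], [215, -4.5, 0, 0, 0, 0, 0], [215, -6.5, 0, 0, 0, 0, 0], [215, -8.5, 0, 0, 0, 0, 0], [215, -10.5, 0, 0, 0, 0, 0], [215, -11.7, 0, 0, 0, 0, 0], [215, -11.7, 0, 0, 0, 0, 0]]
  ]
}}

```text
time: 15.3
tool_pos: [627.3, 226.9, 170.3]
tcp_rot: [-62.3, 89.7, 15.7]
ft_force: [-0.7, 0.8, -1.2]
finger_gap: 23.9
```

{"name": "servo_tool", "arguments": {
  "commands": [
    [[215, 0, 0, 0, 0, 0, 0], [215, 0, 0, 0, 0, 0, 0], [215, 0, 0, 0, 0, 0, 0], [215, 0, 0, 0, 0, 0, 0], [215, 0, 0, 0, 0, 0, 0]]
  ]
}}

```text
time: 15.8
tool_pos: [625.3, 226.3, 165.8]
tcp_rot: [118.3, 89.9, -163.7]
ft_force: [-0.5, 0.2, -2.0]
finger_gap: 24.1
```

```bash
python3 - <<'E'
from h import *
s=r.sense();print(s["time"],s["tool_pos"],s["finger_gap"],s["ft_force"],s["wrist_torque"])
p,d=r.snapshot("scene"); np.savez("s15.npz",p=p,d=d); crop(p,150,250,130,250,5,"pics/s15.png")
W=cloud("scene",d)
for u in (190,194,197,200): print(u,[ (v,)+tuple(np.nan_to_num(np.round(W[v,u])).astype(int).tolist()) for v in range(166,212,3)])
for b in ((500,555,220,280,103,125),(560,605,215,270,103,125)):
    m=(W[...,0]>b[0])&(W[...,0]<b[1])&(W[...,1]>b[2])&(W[...,1]<b[3])&(W[...,2]>b[4])&(W[...,2]<b[5]); print(W[m].mean(0))
E
```

```text
15.8 [625.30722058 226.26237554 165.83508848] 24.05010869157505 [-0.52754351  0.18148204 -2.0384389 ] [0.00536535 0.00455689 0.02583711]
190 [(166, 618, 240, 227), (169, 619, 243, 224), (172, 619, 244, 218), (175, 620, 244, 211), (178, 621, 245, 205), (181, 621, 244, 197), (184, 623, 238, 183), (187, 623, 239, 177), (190, 624, 241, 172), (193, 625, 243, 166), (196, 625, 243, 159), (199, 626, 243, 151), (202, 627, 242, 142), (205, 638, 147, 18), (208, 638, 154, 18), (211, 639, 158, 13)]
194 [(166, 613, 227, 213), (169, 614, 228, 207), (172, 614, 230, 203), (175, 615, 232, 197), (178, 615, 233, 191), (181, 616, 235, 186), (184, 617, 235, 179), (187, 617, 238, 176), (190, 618, 240, 169), (193, 618, 240, 162), (196, 619, 241, 156), (199, 620, 242, 149), (202, 630, 140, 19), (205, 630, 146, 17), (208, 630, 155, 18), (211, 631, 156, 9)]
197 [(166, 621, 50, 30), (169, 621, 62, 33), (172, 621, 68, 31), (175, 622, 66, 19), (178, 611, 225, 183), (181, 612, 228, 178), (184, 612, 233, 176), (187, 612, 236, 173), (190, 613, 238, 167), (193, 614, 238, 159), (196, 614, 240, 154), (199, 615, 238, 144), (202, 624, 140, 17), (205, 624, 145, 15), (208, 625, 154, 16), (211, 625, 153, 5)]
200 [(166, 614, 51, 31), (169, 615, 60, 31), (172, 615, 71, 33), (175, 615, 73, 25), (178, 616, 71, 14), (181, 607, 223, 172), (184, 607, 229, 171), (187, 608, 230, 165), (190, 608, 231, 159), (193, 609, 233, 153), (196, 610, 234, 146), (199, 618, 130, 15), (202, 618, 140, 17), (205, 618, 144, 13), (208, 619, 145, 4), (211, 620, 149, -1)]
[534.40262621 245.8547322  108.94240617]
[579.78944892 236.26639056 108.79722528]
```

View pics/s15.png

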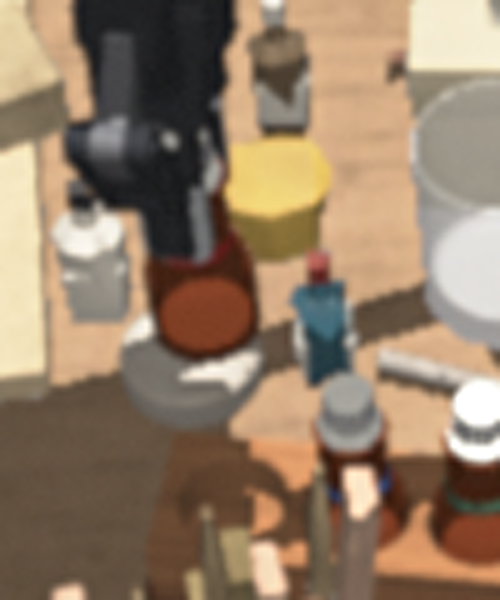

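{"name": "servo_tool", "arguments": {
  "commands": [
    [[215, 0, 0, 0, 0, 0, 0], [215, 0, 0, 0, 0, 0, 0], [215, 0, 0, 0, 0, 0, 0], [215, 0, 0, 0, 0, 0, 0], [215, 0, 0, 0, 0, 0, 0], [215, 0, 0, 0, 0, 0, 0], [215, 0, 0, 0, 0, 0, 0], [215, 0, 0, 0, 0, 0, 0]]
  ]
}}

```text
time: 16.65
tool_pos: [625.6, 226.4, 166.5]
tcp_rot: [-0.5, 90.0, 77.4]
ft_force: [0.5, -0.7, -0.8]
finger_gap: 24.0
```

```bash
python3 - <<'E'
from h import *
s=r.sense();print(s["time"],s["tool_pos"],s["finger_gap"],s["ft_force"],np.round(s["qd"],2))
p,d=r.snapshot("scene"); W=cloud("scene",d)
print([ (v,)+tuple(np.nan_to_num(np.round(W[v,194])).astype(int).tolist()) for v in range(184,204,2)])
r.hand_in()
E
```

```text
16.65 [625.58646615 226.39894764 166.49552241] 23.956097621063257 [ 0.47446834 -0.68987464 -0.77985969] [ 0.   -0.02  0.03  0.02  0.01 -0.11]
[(184, 617, 236, 180), (186, 617, 237, 177), (188, 617, 240, 175), (190, 618, 241, 171), (192, 618, 242, 168), (194, 619, 240, 160), (196, 619, 241, 156), (198, 619, 241, 150), (200, 620, 241, 145), (202, 630, 140, 19)]
the job is handed in; nothing more can be done
```

I put the stopper in the open bottle's neck and let go, then gripped that bottle by the neck and lifted it straight up. I handed the job in at about 16.7 s; it reports no verdict.

**Last checks**
- **Stopper:** I felt about 4 N of contact as it seated. After release the knob's top was near z = 110 mm, level with the neighbouring stoppers. In the air only a sliver of it shows beside the fingers, so I could not re-measure the fit there.
- **Bottle:** it is held at a 24 mm reading and looks upright, with the arm still. The underside is at about z = 140 mm, roughly 10 cm above the stand.
- **Closed bottles:** they are within 1 mm of where they started. I did not re-measure the touchstone or the tin.

**What disagreed**
- **Fingertip height:** in the images the fingertips sat about 25–30 mm higher than the stated TCP. My first close on the stopper passed above the knob without touching it. I set all later grasp heights from the images.
- **Finger gap:** it read about 2 mm less than the true widths (16 on the 18 mm knob, 24 on the 26 mm neck).

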